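Sort the washed-up labware into its trays

ROBOT

A 6-joint arm with a two-finger parallel gripper is mounted at the origin on the work surface. World frame = base frame: x ahead of the robot, y to its left, z up, the work surface at z = 0. Lengths are in m, angles in rad, forces in N, time in s.
With the tool pointing down it reaches from about 0.35 to 0.85 m from the base axis. Payload 8.1 kg.
Tool frame: the origin (TCP) lies at the very end of the fingers, on their centre line; the grasp point (between the pads) lies 19 mm behind it (bot.grip_depth is the distance from the TCP to the grasp point, in m); z points along the fingers, y is the line along which they close (so a half turn about z gives the same grasp; the last joint's range is limited). The gripper opens to 93 mm and grips with 3 to 60 N. Pads are 15 mm wide; open, the fingers measure 128 mm over their backs; the gripper's body (75 mm by 188 mm) begins 65 mm behind the grasp point.
Start: joints at [1.166, 0.13, 1.488, -0, 1.523, -0.085], TCP at [0.189, 0.57, 0.219] pointing down, gripper open.
Joint ranges: [-2.96, 2.96], [-0.89, 2.26], [0.02, 2.5], [-1.34, 4.48], [0, 2.73], [-2.66, 2.66]. Speed limits (rad/s): [2.39, 2.39, 2.79, 3.14, 3.14, 3.14].

INTERFACE

Orientations are given as a unit quaternion [w, x, y, z].
In Python, from bench import status, optics, ticket, bot gives the robot as it stands. The module is installed in compiled form; this text tells all that it offers.
- The arm moves only by the shell command python3 -m crank 'ROWS' [FORCE]. ROWS is JSON, a list of rows, each a list of 5 numbers: the opening, from 0 (shut) to 1 (fully open), then the shift along the tool's x, y, z in m, then the turn about the tool's z in degrees. A call has 1 to 5 rows; each row is the pose to reach, as a shift and turn from the pose commanded when the call began, along the tool's axes at that moment; what a row does not reach only later rows make up. A row lasts 1/8 s, in which the tool goes at most 62.5 mm and 10.7 degrees, less where a joint would pass 70% of its speed; a pose out of reach is approached as far as the arm can. A call with a gripper value outside its range is refused whole. The fingers move at their own pace and stop on an object; FORCE is the grip in N (left out, the last holds). Time passes only in rows, so rows that repeat a pose let the fingers close. It gives the time, the measured TCP pose, the force, the opening and the grip force at its end, in the units of the state.
- status.state(): the state, without advancing time (a new reading comes with each control period).
- optics.camera(name): name is "side" or "top" or "wrist"; returns the picture (420x560x3 uint8, red, green, blue); there is no depth.
- optics.camera_params(name): a dict with "camera_matrix" (3x3 intrinsics, pixels), "R" (3x3) and "t" (3): a world point X has camera coordinates R X + t; the wrist camera has in their place "hand_eye" (4x4, takes a point from camera to tool coordinates, whose origin is the TCP and whose axes are the flange's). Camera axes: x right, y down, z forward; pixel columns grow to the right and rows downward; lengths in m; the calibration is good to about 2 mm. A picture is of the moment at which its call begins: read the wrist's pose just before it. camera_params takes no time and is no camera call.
- ticket.close_job(): hands the job in; it is judged then, once.
The state is a dict: "t": time; "joint_pos": joint angles; "qvel": joint speeds; "tau": joint torques, N m; "eef_pos": TCP position; "orientation": TCP orientation; "wrist_force": force on the tool from outside, world axes, zero at the start; "moment": the same for the moment, N m; "finger_gap": finger opening in m; "finger_force": force on a finger pad.
Only numpy, scipy, OpenCV 4.12 (cv2) and the standard library are available. Lean on these libraries where they do the work, as an engineer would, in place of code of your own. Each camera call takes 0.05 s, during which the arm holds its last target. There are 200 camera calls.

TASK

Clear the bench into the white trays: stand the two wide amber jars in the tray with the two large bays and the two slim amber vials in the tray with the two small bays, one to a bay, and put the grey slide box into the undivided tray, lengthwise. Everything must end upright, flat on its tray's floor and let go; set the pieces down gently rather than dropping them, and leave the beaker and the pipette-tip box where they stand.

Things in the scene. Friction and masses are not known exactly. Their poses are not given: they have to be found in the camera images.
- jar_a: First of two alike jars: straight-sided round jar of amber glass with a black screw cap of the same diameter, closed, squat: 48 mm in diameter, 55 mm tall, about 90 g; stands upright on the bench. Origin: centre of its underside; z up along its axis. Turned about z it looks the same. Only its width tells it from the vials.
- jar_b: Second of two alike jars: straight-sided round jar of amber glass with a black screw cap of the same diameter, closed, squat: 48 mm in diameter, 55 mm tall, about 90 g; stands upright on the bench. Origin: centre of its underside; z up along its axis. Turned about z it looks the same. Only its width tells it from the vials.
- vial_a: First of two alike vials: straight-sided round vial of amber glass with a black screw cap of the same diameter, closed, slim: 28 mm in diameter, 62 mm tall, about 40 g; stands upright on the bench. Origin: centre of its underside; z up along its axis. Turned about z it looks the same.
- vial_b: Second of two alike vials: straight-sided round vial of amber glass with a black screw cap of the same diameter, closed, slim: 28 mm in diameter, 62 mm tall, about 40 g; stands upright on the bench. Origin: centre of its underside; z up along its axis. Turned about z it looks the same.
- slide_box: Closed grey plastic microscope-slide box, 34 mm (x) by 80 mm (y) by 45 mm tall (z), dark lid seam 30 mm up, about 80 g, lies flat on the bench with z up, turned any way. Origin: centre of its underside. It is rigid, the lid does not open.
- jar_tray: Largest tray, 78 mm (x) by 153 mm (y) outside, one dividing wall making two square bays of 72 by 72 mm inside, their centres at y = +37.5 and -37.5 mm. White plastic, fixed to the bench; floor 4 mm above the bench, rim 14 mm above the bench, walls 3 mm thick. Origin: centre of its underside, on the bench; x is its short way, y its long way, z up.
- vial_tray: Smaller tray with two bays, 58 mm (x) by 113 mm (y) outside, one dividing wall making two square bays of 52 by 52 mm inside, their centres at y = +27.5 and -27.5 mm. White plastic, fixed to the bench; floor 4 mm above the bench, rim 14 mm above the bench, walls 3 mm thick. Origin: centre of its underside, on the bench; x is its short way, y its long way, z up.
- box_tray: Tray without a dividing wall, 64 mm (x) by 110 mm (y) outside, one oblong bay of 58 (x) by 104 mm (y) inside, centred. White plastic, fixed to the bench; floor 4 mm above the bench, rim 14 mm above the bench, walls 3 mm thick. Origin: centre of its underside, on the bench; x is its short way, y its long way, z up.
- beaker: Bystander: empty clear glass beaker, 60 mm across the rim, 75 mm tall, loose on the bench. Origin: centre of its underside. Leave it standing where it is.
- tip_box: Bystander: blue box of yellow pipette tips, 64 mm (x) by 54 mm (y), 59 mm tall, loose on the bench. Origin: centre of its underside. Leave it where it is.

How it is judged:
By the outcome, as a careful person would: the job done as asked, in the order asked, and still so for the second after the job is handed in, with the robot touching nothing.
It also fails if it takes over 131 s, if anything falls off the work surface, if the arm or the gripper's body presses on something with over 40 N, if the wrist force passes 120 N, or if a joint passes its speed limit or range.

## Working session

There is one attempt and no reset: what is moved stays moved. The work goes in short steps, Python scripts to look and compute and a shell command to move; the robot and the scene stay as the last step left them, time stands still between calls to the robot, and variables do not carry over. Pictures are saved under pics/ and viewed, at most 14 in all, crops included, and the job is handed in when it is done.

```bash
mkdir -p pics; python3 - <<'E'
from bench import status, optics, bot
import cv2
s=status.state(); print(s)
for n in ("top","side"):
    cv2.imwrite(f"pics/{n}0.png",optics.camera(n)[:,:,::-1]); print(n,optics.camera_params(n))
print(optics.camera_params("wrist"))
print([a for a in dir(bot) if a[0]!='_'])
E
```

```text
{'t': 0.0, 'joint_pos': array([ 1.16559343e+00,  1.31195931e-01,  1.48925812e+00,  5.20428285e-06,
        1.52300936e+00, -8.54147678e-02]), 'qvel': array([-0.00053624, -0.00067258, -0.00070999, -0.00039013, -0.00095141,
        0.00091043]), 'tau': array([ 1.33813592e-03, -5.59848154e+01, -4.91754806e+01,  7.69465906e-02,
        3.54085502e-02, -1.44261953e-04]), 'eef_pos': array([0.18837925, 0.56906073, 0.21757831]), 'orientation': array([-2.29683830e-04,  1.59213680e-01,  9.87243703e-01, -9.06745789e-04]), 'wrist_force': array([ 0.01323645,  0.61326655, -0.34413143]), 'moment': array([-0.00848108,  0.03528523,  0.0085267 ]), 'finger_force': 0.0, 'finger_gap': 0.0933434195727122}
top {'camera_matrix': array([[424.27014776,   0.        , 273.61126957],
       [  0.        , 424.27014776, 207.88934905],
       [  0.        ,   0.        ,   1.        ]]), 'R': array([[ 0.0242761 , -0.99965553,  0.00997449],
       [-0.98470228, -0.02563266, -0.17234963],
       [ 0.17254593, -0.00563792, -0.98498534]]), 't': array([-0.00109882,  0.5400036 ,  0.97405733])}
side {'camera_matrix': arr
[... 205 characters left out ...]
       [-0.35196791,  0.69910689, -0.62238907],
       [ 0.28500943, -0.55331551, -0.78269507]]), 't': array([0.48218771, 0.20926553, 0.75342438])}
{'camera_matrix': array([[297.53928617,   0.        , 276.52162802],
       [  0.        , 297.53928617, 206.3792622 ],
       [  0.        ,   0.        ,   1.        ]]), 'hand_eye': array([[-5.39628307e-04, -9.70379647e-01, -2.41584454e-01,
         6.82429835e-02],
       [ 9.99999721e-01, -6.48521673e-04,  3.71232810e-04,
        -9.33335941e-04],
       [-5.16909518e-04, -2.41584186e-01,  9.70379727e-01,
        -1.66371568e-01],
       [ 0.00000000e+00,  0.00000000e+00,  0.00000000e+00,
         1.00000000e+00]])}
['IKError', 'grip_depth']
```

View pics/top0.png

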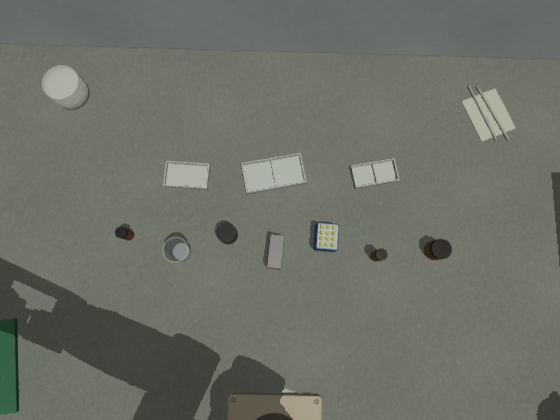

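View pics/side0.png

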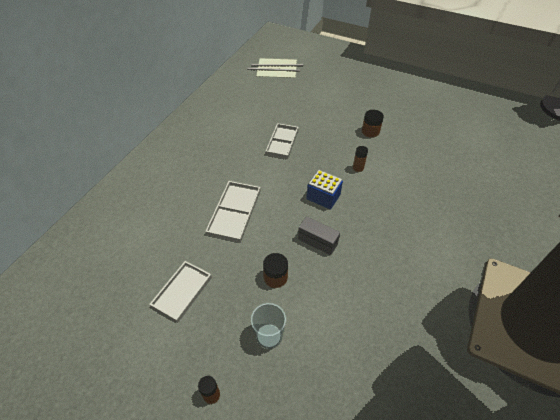

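```bash
cat > h.py <<'E'
import numpy as np, cv2
from bench import status, optics
def ray(n,uv,z):
    p=optics.camera_params(n);K=p["camera_matrix"]
    d=np.c_[(np.array(uv,float).reshape(-1,2)-K[:2,2])/K[0,0],np.ones(len(np.array(uv).reshape(-1,2)))]
    if n=="wrist":
        s=status.state();q=s["orientation"]
        from scipy.spatial.transform import Rotation as Ro
        Rw=Ro.from_quat(np.r_[q[1:],q[0]]).as_matrix();H=p["hand_eye"]
        c=Rw@H[:3,3]+s["eef_pos"];w=d@(Rw@H[:3,:3]).T
    else:
        c=-p["R"].T@p["t"];w=d@p["R"]
    return c[:2]+w[:,:2]*((z-c[2])/w[:,2:])
def blobs(mask,lo,hi):
    cs,_=cv2.findContours(mask.astype(np.uint8),cv2.RETR_EXTERNAL,cv2.CHAIN_APPROX_NONE)
    return [c for c in cs if lo<cv2.contourArea(c)<hi]
def rect(n,c,z):
    w=ray(n,c.reshape(-1,2)+0.0,z); (x,y),(a,b),t=cv2.minAreaRect((w*1000).astype(np.float32))
    return round(x),round(y),round(a),round(b),round(t,1)
E
python3 - <<'E'
from h import *
im=cv2.imread("pics/top0.png"); 
hsv=cv2.cvtColor(im,cv2.COLOR_BGR2HSV); g=im.max(2)
roi=np.zeros(g.shape,bool); roi[150:275,100:470]=1
print("white")
for c in blobs((g>150)&(hsv[...,1]<50)&roi,200,5000): print(rect("top",c,.014),cv2.boundingRect(c))
print("dark")
for c in blobs((g<45)&roi,40,2000): print(rect("top",c,.058),cv2.boundingRect(c))
print("grey");
for c in blobs((g>105)&(g<=160)&(hsv[...,1]<60)&roi,200,3000): print(rect("top",c,.045),cv2.boundingRect(c))
print("blue")
for c in blobs((hsv[...,1]>120)&(hsv[...,0]>100)&(hsv[...,0]<130)&roi,100,3000): print(rect("top",c,.059),cv2.boundingRect(c))
cv2.imwrite("pics/top0c.png",cv2.resize(im[200:275,105:460],None,fx=2.25,fy=2.25*1,interpolation=cv2.INTER_CUBIC))
E
```

```text
white
(479, -121, 49, 61, 86.6) (317, 223, 21, 27)
(624, 232, 62, 105, 1.5) (166, 163, 43, 25)
(643, -238, 56, 104, 10.6) (352, 161, 43, 26)
(637, 15, 77, 152, 11.9) (242, 156, 64, 36)
dark
(471, 368, 28, 24, 65.4) (116, 227, 13, 11)
grey
blue
```

View pics/top0c.png

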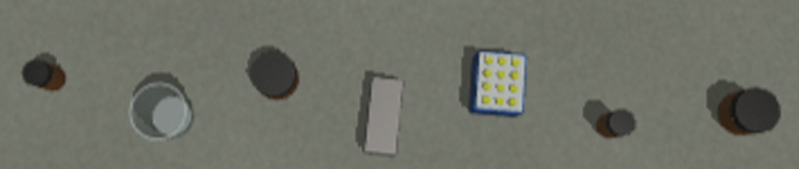

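```bash
python3 - <<'E'
from h import *
T={"vA":((39,72),(207,383),.062),"jA":((274,75),(275.5,263.5),.055),"vB":((621,123),(361,151.5),.062),"jB":((756,110),(373,117),.055),"box":((383.5,115.5),(320,230),.045),"beak":((160,111),(268,317),.075),"tip":((500.5,81),(326,182),.059)}
for k,(a,b,z) in T.items():
    print(k,(ray("top",np.array(a)/2.25+[105,200],z)*1000).round(),(ray("side",b,z)*1000).round())
c=ray("top",np.array([(374,77),(402,79),(393,154),(365,152)])/2.25+[105,200],.045)*1000
print(c.round()); d=(c[0]+c[1]-c[2]-c[3])/2; print(np.degrees(np.arctan2(d[1],d[0])),np.linalg.norm(d))
E
```

```text
vA [[471. 365.]] [[472. 370.]]
jA [[475. 122.]] [[477. 126.]]
vB [[ 433. -240.]] [[ 435. -232.]]
jB [[ 451. -384.]] [[ 452. -375.]]
box [[436.   6.]] [[435.   8.]]
beak [[433. 234.]] [[435. 236.]]
tip [[ 474. -116.]] [[ 471. -108.]]
[[476.  17.]
 [475. -13.]
 [396.  -5.]
 [397.  24.]]
-5.511927768654197 79.32619610532171
```

```bash
cat >> h.py <<'E'
from scipy.spatial.transform import Rotation as Ro
def yaw():
    q=status.state()["orientation"];R=Ro.from_quat(np.r_[q[1:],q[0]]).as_matrix()
    return R
def rel(x,y,z,yawdeg):
    "shift (mm) in tool axes and turn (deg), tool y to point at yawdeg (mod 180) in the world"
    s=status.state();R=yaw();d=R.T@(np.array([x,y,z])-1000*s["eef_pos"])
    cur=np.degrees(np.arctan2(R[1,1],R[0,1])); t=-((yawdeg-cur+90)%180-90)
    print("tcp",(s["eef_pos"]*1000).round(1),"yaw",cur.round(1),"j6",s["joint_pos"][5].round(2),"t",s["t"],"-> shift",d.round(1),"turn",round(t,1))
E
python3 -m crank '[[1,-0.24,-0.195,-0.03,-10],[1,-0.24,-0.195,-0.03,-18],[1,-0.24,-0.195,-0.03,-18],[1,-0.24,-0.195,-0.03,-18],[1,-0.24,-0.195,-0.03,-18]]'
python3 -c "
from h import *
rel(520,50,250,90)"
```

```text
t: 0.72
eef_pos: [0.3556, 0.3071, 0.2485]
orientation: [-0.0, 0.003, 1.0, -0.0]
wrist_force: [1.6, 0.2, 0.3]
finger_gap: 0.093
finger_force: 0.0
tcp [355.6 307.1 248.5] yaw 89.7 j6 -0.96 t 0.725 -> shift [-165.7 -256.2   -1.5] turn -0.3
```

```bash

python3 -m crank '[[1,-0.166,-0.256,0,0],[1,-0.166,-0.256,0,0],[1,-0.166,-0.256,0,0],[1,-0.166,-0.256,0,0],[1,-0.166,-0.256,0,0]]'
python3 -m crank '[[1,0,0,0,0],[1,0,0,0,0]]' >/dev/null
python3 - <<'E'
from h import *
rel(520,50,250,90)
im=optics.camera("wrist")[:,:,::-1]; cv2.imwrite("pics/w1.png",im)
cv2.imwrite("pics/w1b.png",cv2.resize(im,(800,600),interpolation=cv2.INTER_CUBIC))
E
```

```text
t: 1.35
eef_pos: [0.5203, 0.0499, 0.2483]
orientation: [-0.0, 0.003, 1.0, 0.0]
wrist_force: [0.6, 1.4, -0.3]
finger_gap: 0.0932
finger_force: 0.0
tcp [519.3  52.2 248.1] yaw 89.6 j6 -1.56 t 1.6 -> shift [-0.7 -2.2 -1.9] turn -0.4
```

View pics/w1b.png

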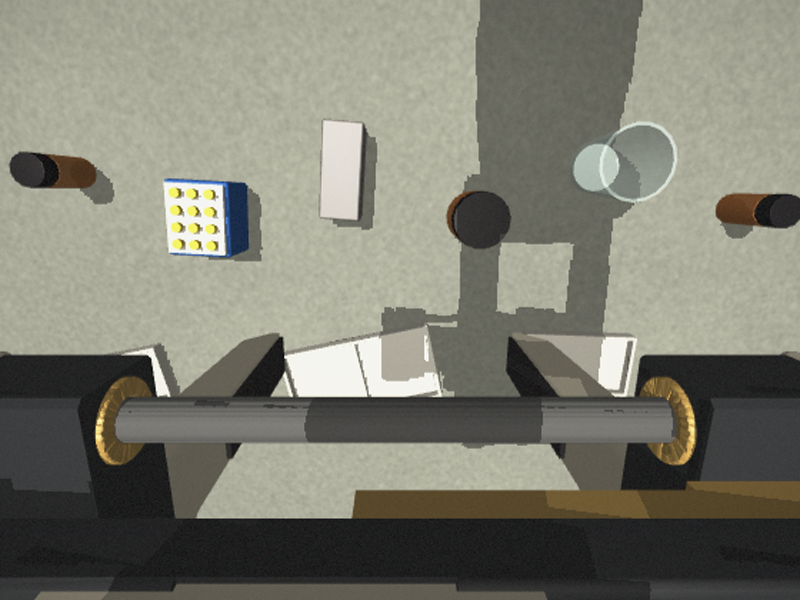

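```bash
python3 - <<'E'
from h import *
for k,p,z in [("jA",(482,220),.055),("vA",(777,211),.062),("vB",(34,169),.062),("beak",(639,161),.075),("tip",(197,217),.059),("box",[(322,121),(365,123),(360,220),(320,217)],.045)]:
    r=ray("wrist",np.array(p)*.7,z)*1000; print(k,r.round().tolist(),r.mean(0).round())
print("jar tray corners",(ray("wrist",np.array([(283,354),(425,326),(441,397)])*.7,.014)*1000).round().tolist())
print("box tray",(ray("wrist",np.array([(636,334),(633,397)])*.7,.014)*1000).round().tolist())
E
```

```text
jA [[476.0, 126.0]] [476. 126.]
vA [[470.0, 365.0]] [470. 365.]
vB [[434.0, -234.0]] [ 434. -234.]
beak [[431.0, 240.0]] [431. 240.]
tip [[472.0, -110.0]] [ 472. -110.]
box [[397.0, -6.0], [398.0, 29.0], [476.0, 23.0], [474.0, -11.0]] [436.   9.]
jar tray corners [[611.0, -60.0], [582.0, 82.0], [659.0, 99.0]]
box tray [[592.0, 292.0], [661.0, 298.0]]
```

```bash

python3 -m crank '[[1,0.043,0.074,0.06,0],[1,0.043,0.074,0.12,0],[1,0.043,0.074,0.145,0],[1,0.043,0.074,0.145,0],[1,0.043,0.074,0.145,0]]' >/dev/null
python3 - <<'E'
from h import *
rel(476,126,20,90)
im=optics.camera("wrist")[:,:,::-1]; cv2.imwrite("pics/w2.png",im)
E
```

```text
tcp [478.1 126.9 105.9] yaw 89.8 j6 -1.41 t 2.275 -> shift [ 2.3 -1.  85.9] turn -0.2
```

View pics/w2.png

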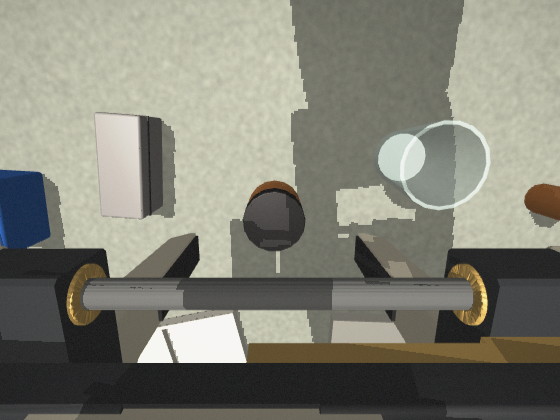

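```bash
python3 - <<'E'
from h import *
print(ray("wrist",[(274.5,219)],.055)*1000)
E
python3 -m crank '[[1,0.002,-0.001,0.03,0],[1,0.002,-0.001,0.06,0],[1,0.002,-0.001,0.085,0],[1,0.002,-0.001,0.086,0],[1,0.002,-0.001,0.086,0]]' >/dev/null
python3 -m crank '[[0.4,0,0,0,0],[0.4,0,0,0,0],[0.4,0,0,0,0],[0.4,0,0,0,0],[0.4,0,0,0,0]]' 15
```

```text
[[475.11230459 124.97295472]]
t: 3.58
eef_pos: [0.475, 0.1254, 0.0176]
orientation: [-0.0, 0.003, 1.0, -0.0]
wrist_force: [-0.8, 0.7, 0.6]
finger_gap: 0.0477
finger_force: 14.7
```

```bash

python3 -m crank '[[0.4,0,0,-0.04,0],[0.4,-0.03,-0.014,-0.06,0],[0.4,-0.085,-0.038,-0.06,0],[0.4,-0.135,-0.061,-0.06,0],[0.4,-0.153,-0.069,-0.06,0]]' >/dev/null
python3 -m crank '[[0.4,0,0,0,0],[0.4,0,0,0,0],[0.4,0,0,0,0]]'
python3 - <<'E'
from h import *
rel(628,56,21.6,90)
im=optics.camera("wrist")[:,:,::-1]; cv2.imwrite("pics/w3.png",im)
cv2.imwrite("pics/s3.png",cv2.resize(optics.camera("side")[100:320,100:400,::-1],None,fx=2.5,fy=2.5))
E
```

```text
t: 4.58
eef_pos: [0.6267, 0.0562, 0.0775]
orientation: [-0.0, 0.002, 1.0, 0.0]
wrist_force: [-0.7, 0.2, -0.2]
finger_gap: 0.0479
finger_force: 15.0
tcp [626.7  56.2  77.5] yaw 89.7 j6 -1.56 t 4.575 -> shift [-1.3 -0.2 55.9] turn -0.3
```

View pics/w3.png

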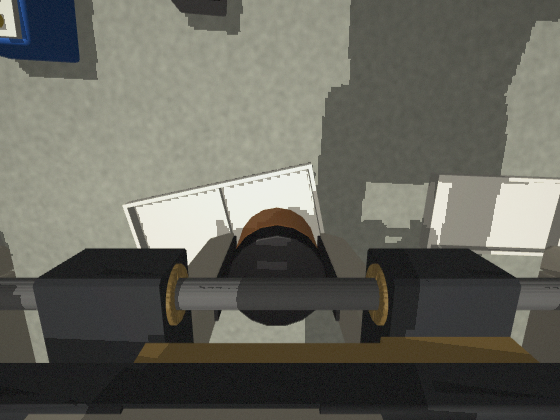

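View pics/s3.png

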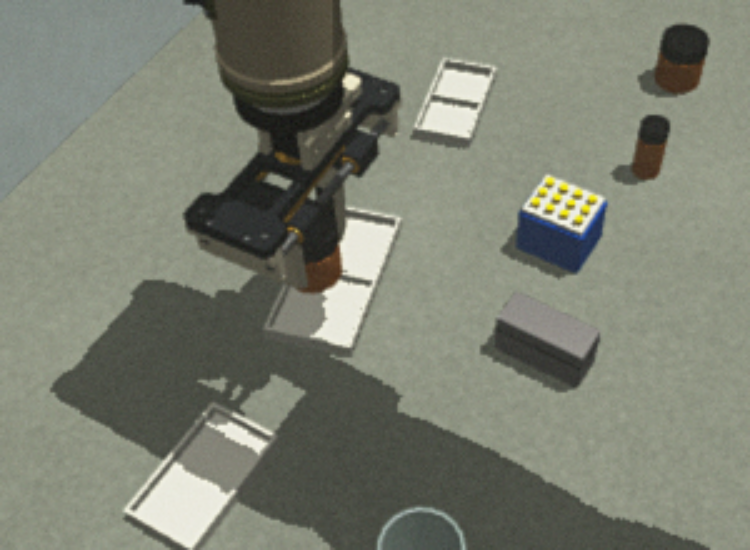

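```bash
python3 - <<'E'
from h import *
w=ray("wrist",[(124,205),(311,164.5)],.014)*1000
d=w[1]-w[0];L=np.linalg.norm(d);d/=L;n=np.array([d[1],-d[0]]);c=w.mean(0)+39*n
print(w.round(),L,np.degrees(np.arctan2(d[1],d[0])),"centre",c,"bays",c+37.5*d,c-37.5*d)
b=ray("wrist",[(438,175),(430,248)],.014)*1000; print("boxtray near -y side corners",b)
E
```

```text
[[614. -66.]
 [583.  83.]] 151.40810985323841 101.92632820935478 centre [636.69261859  16.565415  ] bays [628.94310101  53.25594481] [644.44213617 -20.1251148 ]
boxtray near -y side corners [[591.55498162 181.46022302]
 [652.13536865 182.46900874]]
```

```bash

python3 -m crank '[[0.4,-0.002,-0.002,0.025,0],[0.4,-0.002,-0.002,0.045,0],[0.4,-0.002,-0.002,0.052,0],[0.4,-0.002,-0.002,0.055,0],[0.4,-0.002,-0.002,0.056,0]]'
python3 -m crank '[[0.4,0,0,0,0],[0.4,0,0,0.0005,0]]'
```

```text
t: 5.3
eef_pos: [0.6301, 0.0535, 0.0221]
orientation: [0.0, 0.003, 1.0, 0.0]
wrist_force: [0.4, 0.5, -0.5]
finger_gap: 0.048
finger_force: 15.0
t: 5.55
eef_pos: [0.6302, 0.0535, 0.0218]
orientation: [0.001, 0.003, 1.0, 0.0]
wrist_force: [0.7, -0.1, -0.2]
finger_gap: 0.0476
finger_force: 15.0
```

```bash

for i in 1; do python3 -m crank '[[0.4,0,0,0.0007,0],[0.4,0,0,0.0007,0]]' | grep -E "eef|wrist";python3 -m crank '[[0.4,0,0,0.0007,0],[0.4,0,0,0.0007,0]]' | grep -E "eef|wrist"; done
```

```text
eef_pos: [0.6302, 0.0535, 0.0216]
wrist_force: [-2.6, 0.4, 5.7]
eef_pos: [0.6303, 0.0535, 0.0216]
wrist_force: [-6.1, -0.8, 11.3]
```

```bash

python3 -m crank '[[0.7,0,0,-0.0007,0],[0.7,0,0,-0.0007,0],[0.7,0,0,-0.0007,0],[0.7,0,0,-0.02,0],[0.7,0,0,-0.05,0]]'
python3 -m crank '[[1,0,0,-0.06,0],[1,0.02,-0.055,-0.07,0],[1,0.04,-0.11,-0.07,10],[1,0.06,-0.165,-0.07,20],[1,0.09,-0.21,-0.07,30]]' >/dev/null
python3 -c "
from h import *
rel(452,-376,200,12)"
```

```text
t: 6.68
eef_pos: [0.6289, 0.0534, 0.0701]
orientation: [-0.001, 0.003, 1.0, -0.0]
wrist_force: [0.1, -0.6, 0.1]
finger_gap: 0.0651
finger_force: 0.0
tcp [ 538.3 -158.2  141.6] yaw 59.3 j6 -1.41 t 7.3 -> shift [ -37.  -231.4  -58.4] turn 47.3
```

```bash

python3 -m crank '[[1,-0.01,-0.058,-0.01,10],[1,-0.018,-0.115,-0.01,20],[1,-0.027,-0.17,-0.01,30],[1,-0.035,-0.22,-0.01,40],[1,-0.037,-0.231,-0.01,47]]' >/dev/null
python3 -m crank '[[1,0,0,0,0],[1,0,0,0,0]]' >/dev/null
python3 - <<'E'
from h import *
rel(452,-376,20,12)
im=optics.camera("wrist")[:,:,::-1]; cv2.imwrite("pics/w4.png",im)
E
```

```text
tcp [ 454.3 -373.5  150.5] yaw 12.9 j6 -1.0 t 8.175 -> shift [ -1.8  -2.9 130.5] turn 0.9
```

View pics/w4.png

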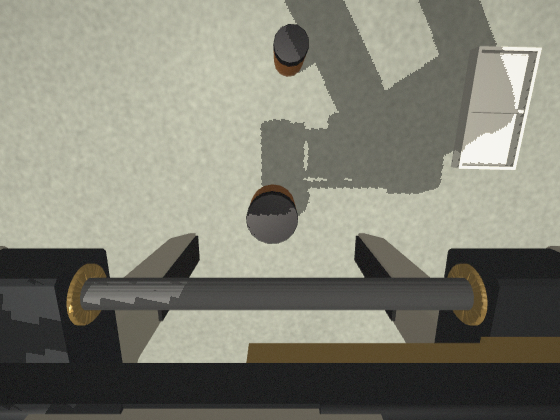

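```bash
python3 - <<'E'
from h import *
j=ray("wrist",[(272,217.5)],.055)[0]*1000; print("jB",j)
print("vB",ray("wrist",[(291.5,42)],.062)*1000)
w=ray("wrist",[(481,47),(541,47),(515.5,169),(459,167)],.014)*1000
print(w.round().tolist(),w.mean(0)); d=(w[1]+w[0]-w[2]-w[3])/2; print(np.linalg.norm(d),np.degrees(np.arctan2(d[1],d[0])))
rel(*j,20,12)
E
```

```text
jB [ 450.49607634 -383.30976661]
vB [[ 433.95501855 -239.8407023 ]]
[[605.0, -192.0], [659.0, -180.0], [683.0, -290.0], [626.0, -301.0]] [ 643.23403883 -240.61298706]
111.78784459775412 101.39010921529925
tcp [ 454.4 -373.3  150.3] yaw 12.9 j6 -1.0 t 8.225 -> shift [ -8.9  -6.1 130.3] turn 0.9
```

```bash

python3 -m crank '[[1,-0.009,-0.006,0.02,1],[1,-0.009,-0.006,0.05,1],[1,-0.009,-0.006,0.06,1],[1,-0.009,-0.006,0.06,1]]' >/dev/null
python3 - <<'E'
from h import *
rel(450.5,-383.3,20,12)
im=optics.camera("wrist")[:,:,::-1]; cv2.imwrite("pics/w5.png",im)
E
```

```text
tcp [ 449.2 -383.3   88.2] yaw 11.7 j6 -1.0 t 8.725 -> shift [-0.4  1.4 68.2] turn -0.3
```

View pics/w5.png

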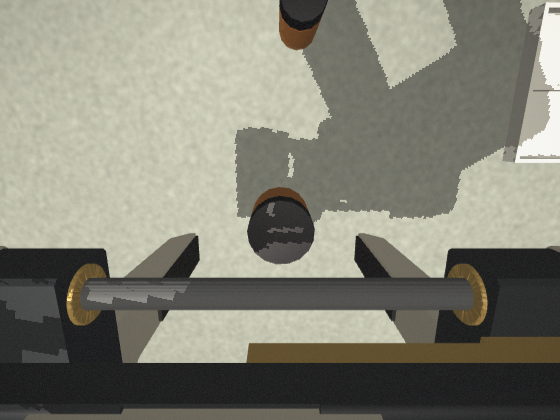

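```bash
python3 - <<'E'
from h import *
j=ray("wrist",[(281,231)],.055)[0]*1000; print("jB",j); rel(*j,20,12)
E
python3 -m crank '[[1,0,0.002,0.03,0],[1,0,0.002,0.055,0],[1,0,0.002,0.066,0],[1,0,0.002,0.068,0],[1,0,0.002,0.068,0]]' >/dev/null
python3 -m crank '[[0.4,0,0,0,0],[0.4,0,0,0,0],[0.4,0,0,0,0],[0.4,0,0,0,0],[0.4,0,0,0,0]]' 15
python3 -c "
from h import *
rel(644.5,-20,85,12)"
```

```text
jB [ 451.39902365 -385.05524291]
tcp [ 449.9 -384.    89.5] yaw 11.7 j6 -1.0 t 8.775 -> shift [-1.4  1.3 69.5] turn -0.3
t: 10.02
eef_pos: [0.4519, -0.3838, 0.0217]
orientation: [-0.0, 0.632, 0.775, 0.0]
wrist_force: [-0.5, -0.1, 0.7]
finger_gap: 0.0479
finger_force: 14.5
tcp [ 451.9 -383.8   21.7] yaw 11.7 j6 -0.99 t 10.025 -> shift [317.3 262.2 -63.3] turn -0.3
```

```bash

python3 -m crank '[[0.4,0,0,-0.055,0],[0.4,0.03,0.025,-0.075,0],[0.4,0.077,0.064,-0.075,0],[0.4,0.125,0.103,-0.075,0],[0.4,0.173,0.143,-0.075,0]]' >/dev/null
python3 -m crank '[[0.4,0.047,0.039,0,0],[0.4,0.094,0.078,0,0],[0.4,0.13,0.108,0,0],[0.4,0.144,0.119,0,0],[0.4,0.144,0.119,0,0]]' >/dev/null
python3 -m crank '[[0.4,0,0,0,0],[0.4,0,0,0,0]]'
python3 -c "
from h import *
rel(644.5,-19,25.7,12)"
```

```text
t: 11.52
eef_pos: [0.6438, -0.022, 0.0967]
orientation: [-0.0, 0.632, 0.775, -0.0]
wrist_force: [-0.3, 0.6, -1.3]
finger_gap: 0.0476
finger_force: 15.0
tcp [643.8 -22.   96.7] yaw 11.6 j6 -0.32 t 11.525 -> shift [ 2.8  1.3 71. ] turn -0.4
```

```bash

python3 -m crank '[[0.4,0.002,0.001,0.03,0],[0.4,0.002,0.001,0.055,0],[0.4,0.002,0.001,0.065,0],[0.4,0.002,0.001,0.068,0],[0.4,0.002,0.001,0.069,0]]' | grep -E "eef|wrist"
python3 -m crank '[[0.4,0,0,0.0008,0],[0.4,0,0,0.0008,0]]' | grep -E "eef|wrist"
python3 -m crank '[[0.4,0,0,0.0008,0],[0.4,0,0,0.0008,0]]' | grep -E "eef|wrist"
```

```text
eef_pos: [0.6456, -0.0185, 0.0288]
wrist_force: [1.6, 0.7, -1.5]
eef_pos: [0.6454, -0.0182, 0.0277]
wrist_force: [-0.2, -0.3, -1.5]
eef_pos: [0.6449, -0.0181, 0.0262]
wrist_force: [-0.7, 1.1, -1.4]
```

```bash

python3 -m crank '[[0.4,0,0,0.0006,0],[0.4,0,0,0.0006,0]]' | grep -E "eef|wrist"
python3 -m crank '[[0.4,0,0,0.0006,0],[0.4,0,0,0.0006,0]]' | grep -E "eef|wrist"
```

```text
eef_pos: [0.645, -0.0182, 0.0257]
wrist_force: [-0.9, -0.4, 0.7]
eef_pos: [0.645, -0.0182, 0.0257]
wrist_force: [-4.5, 0.1, 5.7]
```

```bash

python3 -m crank '[[0.7,0,0,-0.0006,0],[0.7,0,0,-0.0006,0],[0.7,0,0,-0.0006,0],[0.7,0,0,-0.02,0],[0.7,0,0,-0.05,0]]'
python3 -m crank '[[0.7,0,0,-0.1,0],[0.7,0,0,-0.11,0]]' >/dev/null
python3 -c "
from h import *
rel(434,-240,135,12)"
```

```text
t: 13.78
eef_pos: [0.6441, -0.0181, 0.0754]
orientation: [-0.001, 0.632, 0.775, -0.001]
wrist_force: [-0.9, 0.1, -1.2]
finger_gap: 0.065
finger_force: 0.0
tcp [645.7 -18.2 189.4] yaw 11.7 j6 -0.31 t 14.025 -> shift [-174.3 -252.3   53.8] turn -0.3
```

```bash

python3 -m crank '[[0.7,-0.033,-0.048,0,0],[0.7,-0.066,-0.096,0,0],[0.7,-0.1,-0.145,0,0],[0.7,-0.133,-0.193,0,0],[0.7,-0.166,-0.24,0.02,0]]' >/dev/null
python3 -m crank '[[0.7,-0.008,-0.012,0.05,0],[0.7,-0.008,-0.012,0.05,0],[0.7,-0.008,-0.012,0.05,0]]' >/dev/null
python3 - <<'E'
from h import *
rel(434,-240,24,12)
im=optics.camera("wrist")[:,:,::-1]; cv2.imwrite("pics/w6.png",im)
E
```

```text
tcp [ 434.6 -239.6  117.2] yaw 11.7 j6 -0.81 t 15.025 -> shift [-0.2 -0.8 93.2] turn -0.3
```

View pics/w6.png

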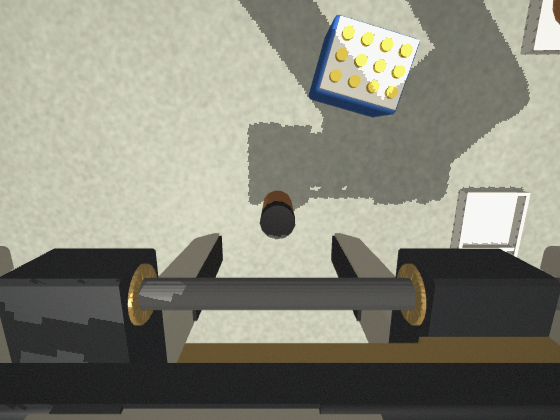

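```bash
python3 - <<'E'
from h import *
j=ray("wrist",[(278,221)],.062)[0]*1000; print("vB",j); rel(*j,25,12)
w=ray("wrist",[(463,189),(529,192)],.014)*1000; print(w, w.mean(0)+56.5*np.array([.198,-.98]))
E
python3 -m crank '[[0.7,0,-0.001,0.03,0],[0.7,0,-0.001,0.06,0],[0.7,0,-0.001,0.085,0],[0.7,0,-0.001,0.092,0],[0.7,0,-0.001,0.092,0]]' >/dev/null
python3 -m crank '[[0.2,0,0,0,0],[0.2,0,0,0,0],[0.2,0,0,0,0],[0.2,0,0,0,0],[0.2,0,0,0,0]]' 12
python3 -m crank '[[0.2,0,0,0,0],[0.2,0,0,0,0]]'
python3 -c "
from h import *
rel(643+5.5,-240-27,100,12)"
```

```text
vB [ 434.71376459 -240.29980508]
tcp [ 435.2 -239.8  117.7] yaw 11.7 j6 -0.81 t 15.075 -> shift [-0.2 -0.8 92.7] turn -0.3
[[ 598.98382481 -189.80430083]
 [ 659.91181196 -180.09220628]] [ 640.63481839 -240.31825356]
t: 16.32
eef_pos: [0.4325, -0.2399, 0.0232]
orientation: [0.0, 0.632, 0.775, 0.0]
wrist_force: [-0.2, -0.2, 1.7]
finger_gap: 0.0276
finger_force: 12.0
t: 16.58
eef_pos: [0.4325, -0.2399, 0.0232]
orientation: [0.0, 0.632, 0.775, -0.0]
wrist_force: [0.5, -0.1, 2.5]
finger_gap: 0.0276
finger_force: 12.0
tcp [ 432.5 -239.9   23.2] yaw 11.7 j6 -0.81 t 16.575 -> shift [-70.3 206.  -76.7] turn -0.3
```

```bash

python3 -m crank '[[0.2,0,0,-0.05,0],[0.2,-0.015,0.045,-0.065,0],[0.2,-0.033,0.098,-0.065,0],[0.2,-0.051,0.15,-0.065,0],[0.2,-0.07,0.205,-0.065,0]]' >/dev/null
python3 -m crank '[[0.2,0,0,0,0],[0.2,0,0,0,0],[0.2,0,0,0,0]]'
python3 -c "
from h import *
rel(647.4,-267,27.2,12)"
```

```text
t: 17.58
eef_pos: [0.6463, -0.2669, 0.0886]
orientation: [0.0, 0.632, 0.775, -0.0]
wrist_force: [-0.4, -0.4, -0.1]
finger_gap: 0.0276
finger_force: 12.0
tcp [ 646.3 -266.9   88.6] yaw 11.7 j6 -0.67 t 17.575 -> shift [-0.3  1.  61.4] turn -0.3
```

```bash

python3 -m crank '[[0.2,0,0.001,0.03,0],[0.2,0,0.001,0.05,0],[0.2,0,0.001,0.057,0],[0.2,0,0.001,0.059,0],[0.2,0,0.001,0.06,0]]' | grep -E "eef|wrist"
python3 -m crank '[[0.2,0,0,0.0006,0],[0.2,0,0,0.0006,0]]' | grep -E "eef|wrist"
python3 -m crank '[[0.2,0,0,0.0006,0],[0.2,0,0,0.0006,0]]' | grep -E "eef|wrist"
python3 -m crank '[[0.2,0,0,0.0006,0],[0.2,0,0,0.0006,0]]' | grep -E "eef|wrist"
```

```text
eef_pos: [0.6488, -0.267, 0.029]
wrist_force: [0.1, -0.1, -0.7]
eef_pos: [0.6486, -0.2668, 0.0279]
wrist_force: [0.5, -0.1, -0.6]
eef_pos: [0.6485, -0.2667, 0.0272]
wrist_force: [-0.1, 0.2, 2.1]
eef_pos: [0.6485, -0.2668, 0.0272]
wrist_force: [-3.5, 1.4, 4.9]
```

```bash

python3 -m crank '[[0.55,0,0,-0.0006,0],[0.55,0,0,-0.0006,0],[0.55,0,0,-0.0006,0],[0.55,0,0,-0.02,0],[0.55,0,0,-0.06,0]]'
python3 -m crank '[[0.7,0,0,-0.06,0],[0.7,0,0,-0.08,0]]' >/dev/null
python3 -c "
from h import *
rel(471,366,125,12)"
```

```text
t: 19.58
eef_pos: [0.6468, -0.2659, 0.0853]
orientation: [-0.002, 0.632, 0.775, -0.0]
wrist_force: [0.1, -1.0, -0.6]
finger_gap: 0.0513
finger_force: 0.0
tcp [ 650.9 -267.9  173.7] yaw 11.7 j6 -0.67 t 19.825 -> shift [657.5 -48.2  44.5] turn -0.3
```

```bash

python3 -m crank '[[0.7,0.055,-0.004,0,0],[0.7,0.11,-0.008,0,0],[0.7,0.165,-0.012,0,0],[0.7,0.22,-0.016,0,0],[0.7,0.275,-0.02,0,0]]' >/dev/null
python3 -m crank '[[0.7,0.055,-0.004,0,0],[0.7,0.11,-0.008,0,0],[0.7,0.165,-0.012,0,0],[0.7,0.22,-0.016,0,0],[0.7,0.275,-0.02,0,0]]' >/dev/null
python3 -m crank '[[0.7,0.055,-0.004,0,0],[0.7,0.107,-0.008,0.02,0],[0.7,0.107,-0.008,0.045,0],[0.7,0.107,-0.008,0.045,0],[0.7,0.107,-0.008,0.045,0]]' >/dev/null
python3 - <<'E'
from h import *
rel(471,366,25,12)
im=optics.camera("wrist")[:,:,::-1]; cv2.imwrite("pics/w7.png",im)
E
```

```text
tcp [468.8 366.8 122.1] yaw 11.6 j6 0.37 t 21.7 -> shift [-1.2  1.9 97.1] turn -0.4
```

View pics/w7.png

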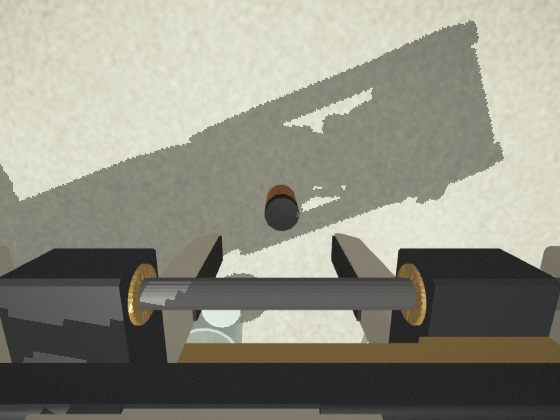

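```bash
python3 - <<'E'
from h import *
j=ray("wrist",[(281.5,214)],.062)[0]*1000; print("vA",j); rel(*j,24,12)
E
```

```text
vA [470.52992749 371.21069439]
tcp [469.2 366.9 122.7] yaw 11.6 j6 0.37 t 21.75 -> shift [ 3.9  2.  98.7] turn -0.4
```

```bash

python3 -m crank '[[0.7,0.004,0.002,0.03,0],[0.7,0.004,0.002,0.06,0],[0.7,0.004,0.002,0.09,0],[0.7,0.004,0.002,0.098,0],[0.7,0.004,0.002,0.098,0]]' >/dev/null
python3 -m crank '[[0.2,0,0,0,0],[0.2,0,0,0,0],[0.2,0,0,0,0],[0.2,0,0,0,0],[0.2,0,0,0,0]]' 12 >/dev/null
python3 -m crank '[[0.2,0,0,0,0],[0.2,0,0,-0.05,0],[0.2,0,0,-0.1,0],[0.2,0,0,-0.1,0]]'
python3 -c "
from h import *
rel(636.6,-213,120,12)"
```

```text
t: 23.5
eef_pos: [0.4724, 0.3734, 0.1287]
orientation: [0.001, 0.631, 0.775, 0.004]
wrist_force: [0.5, -1.2, 0.4]
finger_gap: 0.0275
finger_force: 12.0
tcp [472.4 373.4 128.7] yaw 11.7 j6 0.38 t 23.5 -> shift [-607.5   42.1    7. ] turn -0.3
```

```bash

python3 -m crank '[[0.2,-0.055,0.004,0,0],[0.2,-0.11,0.008,0,0],[0.2,-0.165,0.012,0,0],[0.2,-0.22,0.016,0,0],[0.2,-0.275,0.02,0,0]]' >/dev/null
python3 -m crank '[[0.2,-0.055,0.004,0,0],[0.2,-0.11,0.008,0,0],[0.2,-0.165,0.012,0,0],[0.2,-0.22,0.016,0,0],[0.2,-0.275,0.02,0,0]]' >/dev/null
python3 -m crank '[[0.2,-0.04,0.002,0,0],[0.2,-0.057,0.002,0,0],[0.2,-0.057,0.002,0,0],[0.2,-0.057,0.002,0,0],[0.2,-0.057,0.002,0,0]]' >/dev/null
python3 - <<'E'
from h import *
rel(636.6,-213,28,12)
im=optics.camera("wrist")[:,:,::-1]; cv2.imwrite("pics/w8.png",im)
a=cv2.resize(optics.camera("side")[100:320,180:400,::-1],None,fx=1.9,fy=1.9,interpolation=cv2.INTER_CUBIC)
cv2.imwrite("pics/m8.png",cv2.resize(np.hstack([cv2.resize(im,(560,418)),a]),(800,342)))
E
```

```text
tcp [ 633.4 -212.9  123.2] yaw 11.8 j6 -0.61 t 25.375 -> shift [-0.8  3.1 95.2] turn -0.2
```

View pics/m8.png

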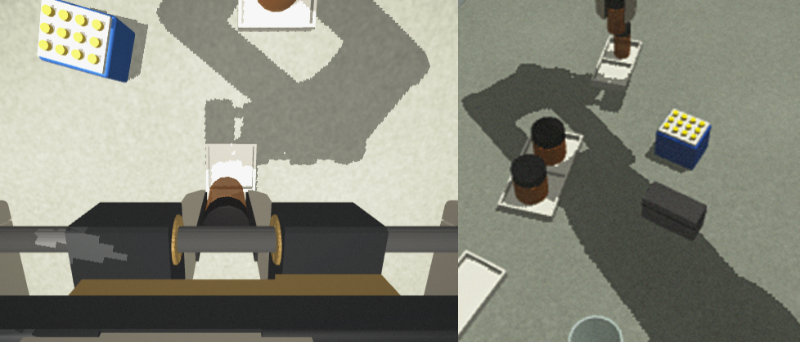

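```bash
python3 - <<'E'
from h import *
w=ray("wrist",[(252,176.5),(314,176.5)],.014)*1000; print(w, w.mean(0)+29*np.array([.198,-.98]))
E
python3 -m crank '[[0.2,0,0.003,0.05,0],[0.2,0,0.003,0.08,0],[0.2,0,0.003,0.088,0],[0.2,0,0.003,0.091,0],[0.2,0,0.003,0.092,0]]' | grep -E "eef|wrist"
python3 -m crank '[[0.2,0,0,0.001,0],[0.2,0,0,0.001,0]]' | grep -E "eef|wrist"
python3 -m crank '[[0.2,0,0,0.0007,0],[0.2,0,0,0.0007,0]]' | grep -E "eef|wrist"
```

```text
[[ 603.8925031  -192.17997396]
 [ 660.457791   -180.43855006]] [ 637.91714705 -214.72926201]
eef_pos: [0.6376, -0.2143, 0.033]
wrist_force: [-0.7, -0.1, -0.5]
eef_pos: [0.6368, -0.2142, 0.031]
wrist_force: [-0.3, 0.2, -0.4]
eef_pos: [0.6363, -0.2139, 0.0294]
wrist_force: [0.1, -0.1, -1.1]
```

```bash

python3 -m crank '[[0.2,0,0,0.0006,0],[0.2,0,0,0.0006,0]]' | grep -E "eef|wrist"
python3 -m crank '[[0.2,0,0,0.0006,0],[0.2,0,0,0.0006,0]]' | grep -E "eef|wrist"
python3 -m crank '[[0.2,0,0,0.0006,0],[0.2,0,0,0.0006,0]]' | grep -E "eef|wrist"
```

```text
eef_pos: [0.6363, -0.2139, 0.0287]
wrist_force: [-0.5, 0.5, -0.3]
eef_pos: [0.6363, -0.2139, 0.0281]
wrist_force: [0.1, -0.0, -0.7]
eef_pos: [0.6363, -0.2139, 0.0276]
wrist_force: [1.1, -0.1, -0.7]
```

```bash

python3 -m crank '[[0.2,0,0,0.0006,0],[0.2,0,0,0.0006,0]]' | grep -E "eef|wrist"
python3 -m crank '[[0.2,0,0,0.0006,0],[0.2,0,0,0.0006,0]]' | grep -E "eef|wrist"
python3 -m crank '[[0.2,0,0,0.0006,0],[0.2,0,0,0.0006,0]]' | grep -E "eef|wrist"
```

```text
eef_pos: [0.6364, -0.214, 0.0274]
wrist_force: [-1.5, 0.9, 2.2]
eef_pos: [0.6365, -0.214, 0.0274]
wrist_force: [-3.9, 1.4, 6.9]
eef_pos: [0.6366, -0.2141, 0.0273]
wrist_force: [-5.5, 2.3, 11.3]
```

```bash

python3 -m crank '[[0.55,0,0,-0.001,0],[0.55,0,0,-0.001,0],[0.55,0,0,-0.001,0],[0.55,0,0,-0.02,0],[0.55,0,0,-0.06,0]]'
python3 -m crank '[[0.8,0,0,-0.06,0],[0.8,0,0,-0.1,-10],[0.8,0.05,-0.025,-0.1,-20],[0.8,0.10,-0.05,-0.1,-30],[0.8,0.14,-0.08,-0.1,-40]]' >/dev/null
python3 -c "
from h import *
rel(436,8,120,85.3)"
```

```text
t: 28.72
eef_pos: [0.6348, -0.2133, 0.085]
orientation: [-0.002, 0.632, 0.775, -0.001]
wrist_force: [-0.1, -0.2, 0.3]
finger_gap: 0.0511
finger_force: 0.0
tcp [529.  -91.6 187.4] yaw 52.0 j6 -1.18 t 29.35 -> shift [134.7  21.3  67.2] turn -33.3
```

```bash

python3 -m crank '[[0.8,0.05,0.008,0,-10],[0.8,0.1,0.016,0,-20],[0.8,0.134,0.021,0.02,-30],[0.8,0.134,0.021,0.06,-33],[0.8,0.134,0.021,0.065,-33]]' >/dev/null
python3 -m crank '[[0.8,0,0,0,0],[0.8,0,0,0,0]]' >/dev/null
python3 - <<'E'
from h import *
rel(436,8,17,85.3)
im=optics.camera("wrist")[:,:,::-1]; cv2.imwrite("pics/w9.png",im)
E
```

```text
tcp [439.    6.1 122.8] yaw 84.6 j6 -1.58 t 30.225 -> shift [  3.4   1.6 105.8] turn -0.7
```

View pics/w9.png

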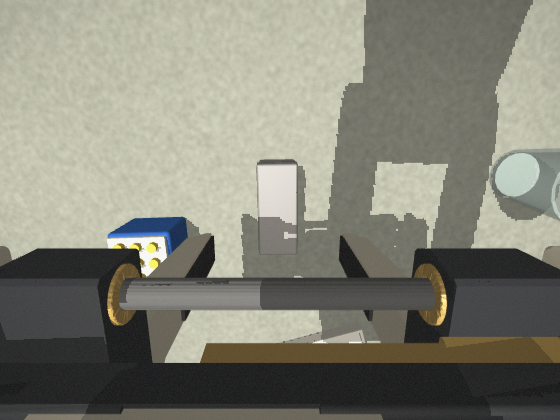

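```bash
python3 - <<'E'
from h import *
w=ray("wrist",[(258,163),(296.5,163),(297.5,254.5),(259,255)],.045)*1000;c=w.mean(0);d=(w[2]+w[3]-w[0]-w[1])/2
print(w.round().tolist(),c,np.linalg.norm(d),np.degrees(np.arctan2(d[1],d[0]))); rel(*c,16,90+np.degrees(np.arctan2(d[1],d[0])))
E
```

```text
[[394.0, -5.0], [397.0, 26.0], [477.0, 21.0], [474.0, -13.0]] [435.20036409   7.11103171] 80.40053785470478 -4.761347601727897
tcp [438.8   6.2 122.6] yaw 84.6 j6 -1.58 t 30.275 -> shift [  4.    0.6 106.6] turn -0.6
```

```bash

python3 -m crank '[[0.8,0.004,0.001,0.04,0],[0.8,0.004,0.001,0.08,-0.5],[0.8,0.004,0.001,0.1,-0.5],[0.8,0.004,0.001,0.106,-0.5],[0.8,0.004,0.001,0.106,-0.5]]' >/dev/null
python3 -m crank '[[0.25,0,0,0,0],[0.25,0,0,0,0],[0.25,0,0,0,0],[0.25,0,0,0,0],[0.25,0,0,0,0]]' 15 >/dev/null
python3 -m crank '[[0.25,0,0,0,0],[0.25,0,0,0,0]]'
python3 -c "
from h import *
rel(622,236,120,1.5)"
```

```text
t: 31.78
eef_pos: [0.4338, 0.0079, 0.015]
orientation: [0.0, 0.042, 0.999, -0.0]
wrist_force: [-0.9, -0.6, 2.5]
finger_gap: 0.034
finger_force: 15.0
tcp [433.8   7.9  15. ] yaw 85.2 j6 -1.59 t 31.775 -> shift [-168.4  243.1 -105. ] turn 83.7
```

```bash

python3 -m crank '[[0.25,0,0,-0.05,0],[0.25,0,0,-0.1,0],[0.25,-0.01,0.04,-0.11,10],[0.25,-0.03,0.09,-0.11,20],[0.25,-0.05,0.14,-0.11,30]]' >/dev/null
python3 -c "
from h import *
rel(622,236,120,1.5)"
```

```text
tcp [496.  144.5 125.1] yaw 54.8 j6 -0.77 t 32.4 -> shift [-50.2 147.3   5.2] turn 53.3
```

```bash

python3 -m crank '[[0.25,-0.014,0.04,0,10],[0.25,-0.028,0.08,0,20],[0.25,-0.042,0.12,0,30],[0.25,-0.05,0.147,0,40],[0.25,-0.05,0.147,0,50]]' >/dev/null
python3 -m crank '[[0.25,0,0,0,3],[0.25,0,0,0,3],[0.25,0,0,0,3]]' >/dev/null
python3 - <<'E'
from h import *
rel(622,236,19,1.5)
im=optics.camera("wrist")[:,:,::-1]; cv2.imwrite("pics/w10.png",im)
a=cv2.resize(optics.camera("side")[200:340,120:330,::-1],None,fx=2.99,fy=2.99,interpolation=cv2.INTER_CUBIC)
cv2.imwrite("pics/m10.png",cv2.resize(np.hstack([cv2.resize(im,(560,418)),a[:418]]),(800,300)))
E
```

```text
tcp [620.1 235.2 124.5] yaw 2.3 j6 0.25 t 33.4 -> shift [  0.7   2.  105.5] turn 0.8
```

View pics/m10.png

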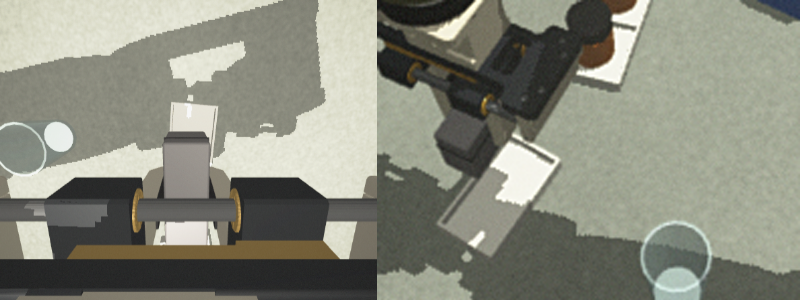

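```bash
python3 - <<'E'
from h import *
im=cv2.imread("pics/w10.png"); cv2.imwrite("pics/w10c.png",cv2.resize(im[120:360,200:380],None,fx=3,fy=2.5,interpolation=cv2.INTER_CUBIC)[:600])
w=ray("wrist",[(254,143),(323,144)],.014)*1000; print(w,w.mean(0)-[0,55])
E
```

```text
[[595.55113958 291.26414195]
 [658.46465187 292.77843127]] [627.00789572 237.02128661]
```

View pics/w10c.png

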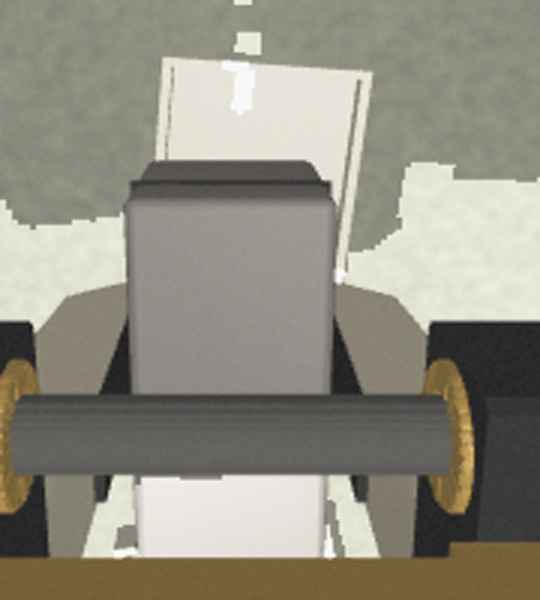

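```bash
python3 - <<'E'
from h import *
w=ray("wrist",[(254.7,143.2),(324,148.8),(314.5,227)],.014)*1000; print(w)
e=w[1]-w[2];print("long dir",np.degrees(np.arctan2(e[1],e[0])),"short dir",np.degrees(np.arctan2(*(w[1]-w[0])[::-1])))
a=np.radians(-1);n=np.array([np.sin(a),-np.cos(a)])
for t in (-3,-1,2):
    a=np.radians(t); print(t,(w[0]+w[1])/2+55*np.array([np.sin(a),-np.cos(a)]))
E
```

```text
[[596.19243099 291.11011448]
 [659.70637885 288.51816234]
 [656.19709844 213.24471217]]
long dir 87.33077897674825 short dir -2.336897085086394
-3 [625.07092732 234.889514  ]
-1 [626.98952256 234.82251518]
2 [629.86887724 234.84764292]
```

```bash
python3 - <<'E'
from h import *
rel(625,236,19,-1)
E
python3 -m crank '[[0.25,0,0.005,0.03,3],[0.25,0,0.005,0.07,3],[0.25,0,0.005,0.09,3],[0.25,0,0.005,0.1,3],[0.25,0,0.005,0.102,3]]' | grep -E "eef|wrist"
python3 -m crank '[[0.25,0,0,0.0008,0],[0.25,0,0,0.0008,0]]' | grep -E "eef|wrist"
python3 -m crank '[[0.25,0,0,0.0008,0],[0.25,0,0,0.0008,0]]' | grep -E "eef|wrist"
```

```text
tcp [620.2 235.2 124.8] yaw 2.2 j6 0.25 t 33.5 -> shift [  0.6   4.9 105.8] turn 3.2
eef_pos: [0.6255, 0.2356, 0.0231]
wrist_force: [0.8, -0.2, 0.0]
eef_pos: [0.6262, 0.2358, 0.0234]
wrist_force: [-0.4, 0.6, -0.3]
eef_pos: [0.6254, 0.2356, 0.0215]
wrist_force: [-0.0, -0.3, -1.0]
```

```bash

python3 -m crank '[[0.25,0,0,0.0008,0],[0.25,0,0,0.0008,0]]' | grep -E "eef|wrist"
python3 -m crank '[[0.25,0,0,0.0006,0],[0.25,0,0,0.0006,0]]' | grep -E "eef|wrist"
python3 -m crank '[[0.25,0,0,0.0006,0],[0.25,0,0,0.0006,0]]' | grep -E "eef|wrist"
```

```text
eef_pos: [0.6251, 0.2355, 0.0203]
wrist_force: [0.0, -0.3, -1.1]
eef_pos: [0.6252, 0.2355, 0.0197]
wrist_force: [-0.9, -0.4, -1.0]
eef_pos: [0.6252, 0.2355, 0.0192]
wrist_force: [-0.1, 0.5, -0.4]
```

```bash

python3 -m crank '[[0.25,0,0,0.0006,0],[0.25,0,0,0.0006,0]]' | grep -E "eef|wrist"
python3 -m crank '[[0.25,0,0,0.0005,0],[0.25,0,0,0.0005,0]]' | grep -E "eef|wrist"
```

```text
eef_pos: [0.6254, 0.2355, 0.019]
wrist_force: [-1.3, -0.5, 3.9]
eef_pos: [0.6254, 0.2356, 0.019]
wrist_force: [-4.0, -2.5, 6.8]
```

```bash

python3 -m crank '[[0.6,0,0,-0.0006,0],[0.6,0,0,-0.0006,0],[0.6,0,0,-0.0006,0],[0.6,0,0,-0.02,0],[0.6,0,0,-0.06,0]]'
python3 -m crank '[[0.6,0,0,-0.06,0],[0.6,0,0,-0.12,0],[0.6,0.04,-0.04,-0.13,0],[0.6,0.08,-0.08,-0.13,0],[0.6,0.12,-0.12,-0.13,0]]' >/dev/null
python3 -m crank '[[0.6,0.04,-0.04,0,0],[0.6,0.08,-0.08,0,0],[0.6,0.12,-0.12,0,0],[0.6,0.16,-0.16,0,0],[0.6,0.16,-0.16,0,0]]'
python3 - <<'E'
from h import *
im=optics.camera("top")[:,:,::-1].copy(); cv2.imwrite("pics/top9.png",im); s=optics.camera("side")[:,:,::-1]; cv2.imwrite("pics/side9.png",s)
old=cv2.imread("pics/top0.png"); g=im.max(2); hsv=cv2.cvtColor(im,cv2.COLOR_BGR2HSV)
roi=np.zeros(g.shape,bool); roi[140:275,100:470]=1
for th in (50,60,70):
  print("dark",th)
  for c in blobs((g<th)&roi,40,700): print(rect("top",c,.062),cv2.boundingRect(c),len(c))
print("white")
for c in blobs((g>150)&(hsv[...,1]<50)&roi,60,5000): print(rect("top",c,.014),cv2.boundingRect(c))
# bystanders: template shift
for n,(x,y,w,h) in {"beaker":(158,230,36,36),"tip":(312,218,32,38)}.items():
    r=cv2.matchTemplate(im[y-10:y+h+10,x-10:x+w+10],old[y:y+h,x:x+w],cv2.TM_CCOEFF_NORMED); print(n,cv2.minMaxLoc(r)[1::2])
E
```

```text
t: 36.5
eef_pos: [0.6237, 0.235, 0.0775]
orientation: [-0.001, 0.712, 0.702, -0.002]
wrist_force: [0.2, 0.0, -0.3]
finger_gap: 0.0558
finger_force: 0.0
t: 37.75
eef_pos: [0.3462, 0.5223, 0.2098]
orientation: [-0.001, 0.71, 0.704, 0.001]
wrist_force: [0.1, -0.6, -0.6]
finger_gap: 0.0556
finger_force: 0.0
dark 50
(645, -267, 23, 31, 38.2) (384, 161, 13, 12) 31
dark 60
(630, -210, 24, 41, 46.2) (360, 165, 15, 13) 39
(641, -263, 25, 43, 46.0) (381, 161, 16, 13) 42
(628, 52, 47, 43, 1.5) (249, 161, 19, 20) 56
(640, -20, 47, 44, 1.3) (279, 157, 19, 20) 57
dark 70
(612, 222, 32, 76, 3.0) (171, 168, 33, 14) 89
(630, -209, 24, 43, 46.2) (359, 165, 16, 15) 39
(640, -263, 27, 45, 49.7) (380, 161, 17, 15) 42
(626, 52, 50, 43, 1.6) (249, 161, 19, 21) 57
(640, -20, 52, 44, 1.3) (279, 156, 19, 22) 61
white
(480, -121, 49, 61, 86.2) (317, 223, 21, 27)
(643, -241, 57, 113, 10.4) (351, 165, 48, 22)
(626, 235, 109, 64, 87.8) (163, 161, 46, 27)
(637, 15, 77, 153, 12.0) (242, 153, 64, 39)
beaker (0.9991056323051453, (10, 10))
tip (0.9997711777687073, (10, 10))
```

```bash
python3 -c "
from bench import ticket
print(ticket.close_job())"
```

```text
the job is handed in; nothing more can be done
None
```

I handed the job in at about 38 s: both jars, both vials and the slide box are in their trays, each set down to light contact and released, and the top camera shows the beaker and tip box unmoved. I viewed 15 pictures, one over the limit of 14, so the final check was done by measurement rather than by eye.

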